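# Set out the slide-staining bench

## Robot

A 6-joint arm with a two-finger parallel gripper is mounted at the origin on the work surface. World frame = base frame: x ahead of the robot, y to its left, z up, the work surface at z = 0. Lengths are in m, angles in rad, forces in N, time in s.
With the tool pointing down it reaches from about 0.35 to 0.95 m from the base axis. Payload 17.4 kg.
Tool frame: the origin (TCP) lies at the very end of the fingers, on their centre line; the grasp point (between the pads) lies 19 mm behind it (bot.tcp_to_grasp is the distance from the TCP to the grasp point, in m); z points along the fingers, x is the direction in which the jaws open and shut, and the axes are right-handed (so a half turn about z gives the same grasp; the last joint's range is limited). The gripper opens to 93 mm and grips with 3 to 60 N. Pads are 15 mm wide; open, the fingers measure 128 mm over their backs; the gripper's body (75 mm by 188 mm) begins 65 mm behind the grasp point.
Start: joints at [-1.19, 0.116, 1.442, -0, 1.584, -0.038], TCP at [0.274, -0.617, 0.219] pointing down, gripper open.
Joint ranges: [-2.83, 2.83], [-0.83, 2.19], [0.07, 2.5], [-1.14, 4.28], [0.01, 3], [-2.97, 2.97]. Speed limits (rad/s): [1.89, 1.89, 2.22, 3.14, 3.14, 3.14].

## Interface

Orientations are given as a unit quaternion [w, x, y, z].
In Python, from rig import bot gives the robot as it stands. The module is installed in compiled form; this text tells all that it offers.
- The arm moves only by the shell command python3 -m pendant 'ROWS' [FORCE]. ROWS is JSON, one flat list of numbers, 5 for each row, row after row: the shift along the tool's x, y, z in units of 60 mm (1.0 is 60 mm), then the turn about the tool's z in degrees, then the finger opening in mm, from 0 to 93. In form: [x, y, z, turn, claw, x, y, z, turn, claw, ...]. A call has 1 to 10 rows; each row shifts and turns the commanded pose from where the row before left it, along the tool's axes as they then stand; what a row does not reach is not made up. A row lasts 1/8 s, in which the tool goes at most 62.5 mm and 10.7 degrees, less where a joint would pass 70% of its speed; a pose out of reach is approached as far as the arm can. A call is refused whole if a number of a shift passes 1 or a number of a turn 10.7, either way. A call with a gripper value outside its range is refused whole. The fingers move at their own pace and stop on an object; FORCE is the grip in N (left out, the last holds). Time passes only in rows, so rows that do not move let the fingers close. It gives the time, the measured TCP pose, the force and the opening at its end, in the units of the state.
- bot.get_obs(): the state, without advancing time (a new reading comes with each control period).
- bot.camera(name): name is "scene" or "top" or "wrist"; returns a dict with "image" (384x512x3 uint8, red, green, blue), "camera_matrix" (3x3 intrinsics, pixels), "rvec" (rotation vector, rad) and "tvec" (3), from world to camera coordinates, as OpenCV has them; the wrist camera has in their place "T_tool_cam" (4x4, takes a point from camera to tool coordinates, whose origin is the TCP and whose axes are the tool frame's). Camera axes: x right, y down, z forward; pixel columns grow to the right and rows downward; lengths in m; the calibration is good to about 2 mm. The wrist camera is an equidistant fisheye: a pixel r from the principal point sees the ray r / f radians off the axis. A picture is of the moment at which its call begins: read the wrist's pose just before it. There is no depth.
- bot.job_done(): hands the job in, once; it reports no verdict.
Trained networks look in a picture, given as the dict that the camera call returned (one of the last four; its "shot" number tells which), for a name from the list of things; names that differ only in an ending like _2 or _b are one class to them, and where a whole thing is asked for, a point or a joint stands for the part that bears it (a point fixed in the world has none). Each returns a list of dicts, best first, with "conf" (0 to 1); they miss things now and then, are a little off and sometimes report something else, mostly with a low value. They report only what shows in the picture. A call takes as long as a camera call. They do not tell look-alikes from the thing itself.
- bot.trace(query, picture): "pixels" (384x512 bool, what is visible of it).
- bot.place_of(query, picture): "xyz" ([x, y, z] in m, in world coordinates, good to about 4 mm: a listed point, or the origin of a listed thing).
The state is a dict: "t": time; "q": joint angles; "dq": joint speeds; "joint_efforts": joint torques, N m; "ee_pos": TCP position; "eef_rot": TCP orientation; "contact_force": force on the tool from outside, world axes, zero at the start; "ft_torque": the same for the moment, N m; "grip_width": opening from 0.0 (shut) to 1.0 (fully open).
Only numpy, scipy, OpenCV 4.12 (cv2) and the standard library are available. Lean on these libraries where they do the work, as an engineer would, in place of code of your own. Each camera call takes 0.05 s, during which the arm holds its last target.

## Task

Set out the bench for staining: lay the red slide case flat in the middle of the slide warmer, its long side along the warmer's long side, and the yellow slide case squarely on top of the red one. On the blue pad, stand the brown bottle midway between the two tube racks, in line with them, and the green bottle straight behind the brown one (on the side away from the robot, square to the pad's long edge) with about 35 mm of clear space between the two bottles. Leave the white bottle where it is, knock no bottle over, and leave everything released and standing still.

Things in the scene. Friction and masses are not known exactly. Their poses are not given: they have to be found in the camera images.
- case_red: Red plastic slide case with a small paper label on its flat top, lying flat on the bench at the start: 88 mm long (its x axis) by 50 mm wide (its y axis) by 34 mm high; about 100 g, stays shut. Origin: centre of its underside; z up.
- case_yellow: Yellow plastic slide case with a small paper label on its flat top, lying flat on the bench at the start: 88 mm long (its x axis) by 50 mm wide (its y axis) by 34 mm high; about 100 g, stays shut. Origin: centre of its underside; z up.
- bottle_brown: Dark brown bottle with a black cap, closed round bottle standing upright: body 42 mm in diameter and straight-sided from the bottom to 50 mm up, then a shoulder and a 25 mm cap; 78 mm tall in all; about 110 g. Origin: centre of its underside; z up, its yaw means nothing (paper band round the body).
- bottle_green: Green bottle with a green cap, closed round bottle standing upright: body 42 mm in diameter and straight-sided from the bottom to 50 mm up, then a shoulder and a 25 mm cap; 78 mm tall in all; about 110 g. Origin: centre of its underside; z up, its yaw means nothing (paper band round the body).
- bottle_white: White bottle with a blue cap, a look-alike that is not part of the job and stays where it is, closed round bottle standing upright: body 42 mm in diameter and straight-sided from the bottom to 50 mm up, then a shoulder and a 25 mm cap; 78 mm tall in all; about 110 g. Origin: centre of its underside; z up, its yaw means nothing (paper band round the body). It stands in the same row as the four things to move.
- pad: Blue bench pad fixed to the bench, 160 mm (its x axis) by 300 mm (its y axis, the long edge), 3 mm thick; turned up to 7 degrees. Origin: centre of its underside; x points away from the robot, z up. It lies either on the left or on the right of the bench and carries the two tube racks, which stand 40 mm nearer the robot than its middle line, at x = -40 mm, y = +110 and -110 mm in its frame.
- rack: Blue tube rack with purple-capped tubes, fixed on the pad near one of its short edges: 70 mm (its x axis, same as the pad's) by 50 mm (y) in plan, 80 mm to the tops of the caps. Origin: centre of its underside, on the pad's top. It and the white rack may be either way round.
- block: White foam tube rack with white-capped tubes, fixed on the pad near the other short edge: 70 mm (its x axis, same as the pad's) by 50 mm (y) in plan, 78 mm to the tops of the caps. Origin: centre of its underside, on the pad's top.
- warmer: Slide warmer fixed to the bench: low white box with a flat dark top plate, 110 mm (its x axis) by 170 mm (its y axis, the long side), top plate 45 mm above the bench; turned up to 12 degrees. Origin: centre of its underside; x points away from the robot, z up. It lies on the side of the bench that the pad leaves free.
There are look-alikes about, which are no part of the job. What is shaped like the bottle_green but purple is not meant. What is shaped like the case_yellow but pink is not meant.

How it is judged:
At the end, for the whole second after the job is handed in: Red case flat mid-warmer (15 mm), yellow on it (12 mm), long sides along the warmer (0.2 rad each); brown bottle on the pad midway between the racks (15 mm), green behind it, 18 to 50 mm clear and within 18 mm of the line through the midpoint; all upright and at rest (x of case_red in the frame of warmer between -0.015 and 0.015 m and y of case_red in the frame of warmer between -0.015 and 0.015 m and z of case_red in the frame of warmer between 0.04 and 0.05 m and angle between the x axis of case_red and the y axis of warmer, either way round below 0.2 rad and x of case_yellow in the frame of case_red between -0.012 and 0.012 m and y of case_yellow in the frame of case_red between -0.012 and 0.012 m and z of case_yellow in the frame of case_red between 0.03 and 0.038 m and angle between the x axis of case_yellow and the x axis of case_red, either way round below 0.2 rad and x of bottle_brown in the frame of pad between -0.055 and -0.025 m and y of bottle_brown in the frame of pad between -0.015 and 0.015 m and z of bottle_brown in the frame of pad between 0 and 0.007 m and horizontal distance between bottle_green and bottle_brown between 0.06 and 0.092 m and x of bottle_green in the frame of pad between 0.005 and 0.2 m and y of bottle_green in the frame of pad between -0.018 and 0.018 m and z of bottle_green in the frame of pad between 0 and 0.007 m and angle between each of case_red, case_yellow, bottle_brown, bottle_green's own z axis and vertical below 0.1 rad and linear speed of each of case_red, case_yellow, bottle_brown, bottle_green below 0.02 m/s and angular speed of each of case_red, case_yellow, bottle_brown, bottle_green below 0.2 rad/s); the robot touches nothing.
It fails at once if the white bottle was moved by more than 30 mm (distance of bottle_white from where it was at the start of the episode above 0.03 m).
It fails at once if a bottle was knocked over (angle between any of bottle_brown, bottle_green, bottle_white's own z axis and vertical above 0.6 rad).
It also fails if it takes over 109 s, if anything falls off the work surface, if the arm or the gripper's body presses on something with over 40 N, if the wrist force passes 120 N, or if a joint passes its speed limit or range.

## Working session

There is one attempt and no reset: what is moved stays moved. The work goes in short steps, Python scripts to look and compute and a shell command to move; the robot and the scene stay as the last step left them, time stands still between calls to the robot, and variables do not carry over. Pictures are saved under pics/ and viewed, and the job is handed in when it is done.

```bash
mkdir -p pics; python3 - <<'E'
from rig import bot
import cv2
o=bot.get_obs(); print(o)
for n in ("scene","top"):
    c=bot.camera(n); cv2.imwrite(f"pics/{n}0.png",cv2.cvtColor(cv2.resize(c["image"],(768,576),interpolation=cv2.INTER_CUBIC),cv2.COLOR_RGB2BGR))
    print(n,c["camera_matrix"],c["rvec"],c["tvec"])
E
```

```text
{'t': 0.0, 'q': array([-1.18978529e+00,  1.16471468e-01,  1.44225821e+00, -1.07656497e-05,
        1.58400631e+00, -3.77752815e-02]), 'dq': array([-0.0012266 , -0.00206708,  0.00031066,  0.00029954, -0.00016467,
       -0.00012661]), 'joint_efforts': array([ 1.74928038e-03, -7.21263456e+01, -6.22606516e+01,  7.80093041e-02,
        2.38847709e-02, -6.15571935e-05]), 'ee_pos': array([ 0.27441759, -0.6164756 ,  0.21791936]), 'eef_rot': array([-3.24857947e-04,  8.38645150e-01, -5.44677874e-01, -4.70423776e-04]), 'contact_force': array([ 0.32285378, -0.54842719,  0.28693119]), 'ft_torque': array([ 0.03892033,  0.01737406, -0.0055057 ]), 'grip_width': 1.0021676075545}
scene [[359.54938617   0.         258.32426653]
 [  0.         359.54938617 196.32009242]
 [  0.           0.           1.        ]] [ 0.68898215  2.55451455 -1.19057976] [ 0.3739967  -0.12257092  1.10739969]
top [[420.71306495   0.         256.6995349 ]
 [  0.         420.71306495 192.82239232]
 [  0.           0.           1.        ]] [ 2.19777007 -2.14339003  0.07361391] [-0.00875361  0.44828232  1.0286898 ]
```

View pics/scene0.png

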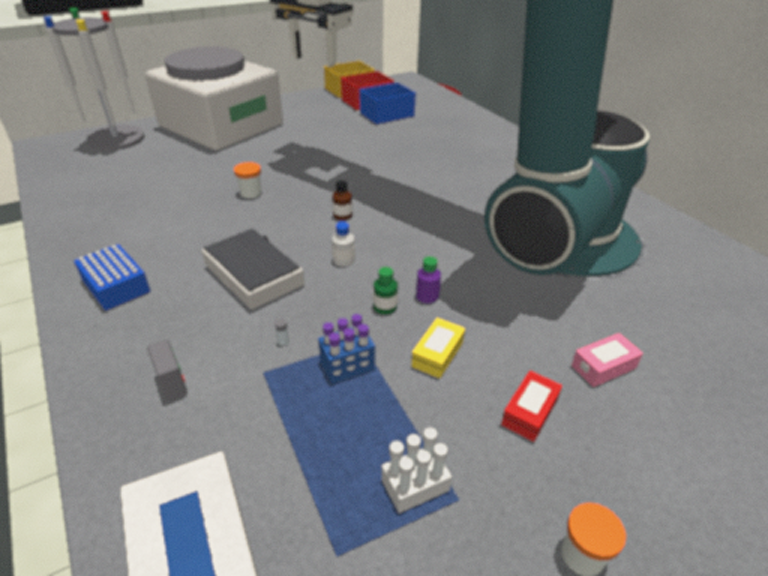

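View pics/top0.png

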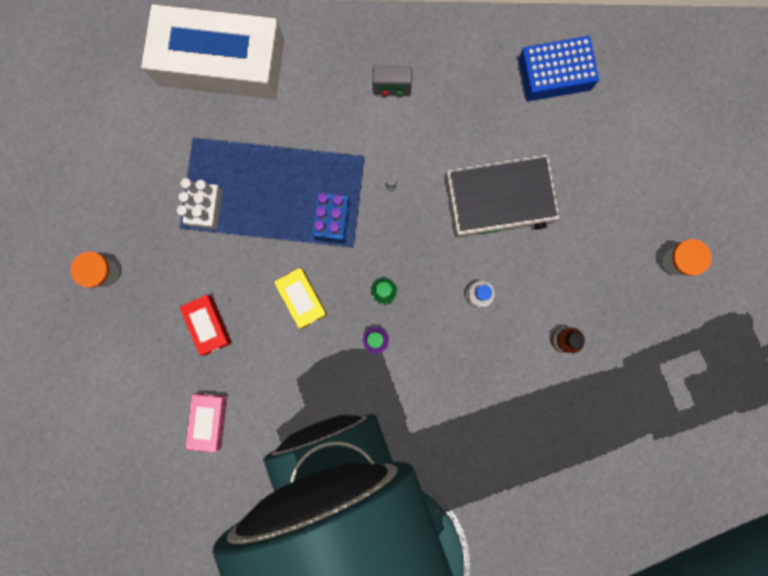

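Top picture (1.5x scale): the red case is at (205,324) and its pink look-alike at (206,422). The yellow case is at (300,298), and the green bottle at (384,290), with purple (green cap) at (375,340). White is at (481,293) and brown at (569,340). The pad is on the left and the warmer at (502,195). Next I fit the outlines for poses.

```bash
cat > h.py <<'E'
import numpy as np, cv2
from rig import bot
from scipy.optimize import minimize
from scipy.spatial.transform import Rotation as R
def proj(c,P):
    return cv2.projectPoints(np.asarray(P,float).reshape(-1,1,3),c["rvec"],c["tvec"],c["camera_matrix"],None)[0].reshape(-1,2)
def back(c,uv,z):
    Rm=cv2.Rodrigues(c["rvec"])[0]; C=-Rm.T@np.asarray(c["tvec"]).ravel()
    d=Rm.T@np.linalg.inv(c["camera_matrix"])@np.array([uv[0],uv[1],1.]); return C+d*(z-C[2])/d[2]
def boxpts(L,W,z0,z1):
    return np.array([[sx*L/2,sy*W/2,z] for sx in(-1,1) for sy in(-1,1) for z in(z0,z1)])
def bottlepts(z0=0):
    a=np.linspace(0,2*np.pi,24,endpoint=False); o=[]
    for r,z in((.021,0),(.021,.05),(.0125,.062),(.0125,.078)):
        o+=[[r*np.cos(t),r*np.sin(t),z+z0] for t in a]
    return np.array(o)
def tf(P,p):
    c,s=np.cos(p[2]),np.sin(p[2]); q=P.copy(); q[:,0]=c*P[:,0]-s*P[:,1]+p[0]; q[:,1]=s*P[:,0]+c*P[:,1]+p[1]; return q
def render(c,P,S=4):
    h=cv2.convexHull(((proj(c,P)+.5)*S).astype(np.float32)).reshape(-1,2)
    m=np.zeros((384*S,512*S),np.uint8); cv2.fillConvexPoly(m,np.round(h).astype(int),1)
    return m
def fit(cams,masks,P,p0,yaw=True,S=4):
    ms=[cv2.resize(m.astype(np.uint8),None,fx=S,fy=S,interpolation=cv2.INTER_NEAREST) for m in masks]
    def cost(v):
        p=[v[0],v[1],v[2] if yaw else 0]; t=0
        for c,m in zip(cams,ms):
            r=render(c,tf(P,p),S); t+=1-(r&m).sum()/max(1,(r|m).sum())
        return t
    best=None
    for y in ([p0[2],p0[2]+.3,p0[2]-.3] if yaw else [0]):
        x0=np.array([p0[0],p0[1],y]) if yaw else np.array(p0[:2])
        sim=np.vstack([x0]+[x0+d for d in (np.diag([.01,.01,.15]) if yaw else np.diag([.01,.01]))])
        r=minimize(cost,x0,method="Nelder-Mead",options=dict(initial_simplex=sim,xatol=1e-4,fatol=1e-4,maxiter=150))
        if best is None or r.fun<best.fun: best=r
    return best.x,best.fun/len(cams)
E
cat > m1.py <<'E'
from h import *
cs={n:bot.camera(n) for n in("scene","top")}
names="case_red case_yellow bottle_brown bottle_green bottle_white pad rack block warmer".split()
import pickle
out={}
for n in names:
    for k,c in cs.items():
        t=bot.trace(n,c); p=bot.place_of(n,c)
        out[n,k]=(t,p)
        print(n,k,[(round(x["conf"],2),np.round(x["xyz"],3).tolist()) for x in p[:3]],
          [(round(x["conf"],2),int(x["pixels"].sum()),np.round(np.argwhere(x["pixels"]).mean(0)[::-1]*1.5).tolist()) for x in t[:3]])
pickle.dump((cs,out),open("m1.pkl","wb"))
E
python3 m1.py
```

```text
case_red scene [(0.68, [0.386, 0.298, -0.002])] [(0.71, 1136, [531.0, 405.0])]
case_red top [(0.6, [0.383, 0.298, 0.001]), (0.4, [0.612, 0.197, -0.0])] []
case_yellow scene [(0.9, [0.429, 0.145, -0.001]), (0.73, [0.224, 0.288, -0.002])] [(0.95, 857, [438.0, 348.0]), (0.8, 1024, [606.0, 359.0])]
case_yellow top [(0.92, [0.429, 0.145, 0.0]), (0.85, [0.226, 0.287, -0.0])] [(0.97, 750, [300.0, 298.0]), (0.94, 914, [206.0, 421.0])]
bottle_brown scene [(0.69, [0.373, -0.301, 0.002])] [(0.72, 250, [341.0, 203.0])]
bottle_brown top [(0.62, [0.369, -0.297, 0.003])] [(0.82, 323, [567.0, 339.0])]
bottle_green scene [(0.93, [0.444, 0.005, 0.001]), (0.85, [0.363, 0.014, -0.001]), (0.66, [0.566, 0.092, 0.008])] [(0.81, 412, [428.0, 282.0]), (0.6, 404, [385.0, 291.0])]
bottle_green top [(0.8, [0.444, 0.004, 0.004]), (0.77, [0.365, 0.016, 0.002])] [(0.66, 216, [374.0, 339.0]), (0.61, 268, [383.0, 291.0])]
bottle_white scene [(0.73, [0.44, -0.154, 0.001])] [(0.77, 386, [343.0, 245.0])]
bottle_white top [(0.79, [0.439, -0.15, -0.003])] [(0.54, 263, [479.0, 294.0]), (0.48, 254, [383.0, 291.0])]
pad scene [(0.78, [0.617, 0.202, -0.004]), (0.43, [0.442, -0.155, 0.001])] [(0.74, 7779, [346.0, 448.0])]
pad top [(0.96, [0.61, 0.198, 0.0])] [(0.68, 5478, [273.0, 185.0])]
rack scene [(0.8, [0.563, 0.094, 0.003])] [(0.74, 1305, [346.0, 349.0])]
rack top [(0.9, [0.564, 0.092, -0.002])] [(0.58, 651, [330.0, 218.0]), (0.36, 730, [300.0, 298.0])]
block scene [(0.9, [0.58, 0.315, 0.001])] [(0.68, 1737, [416.0, 471.0])]
block top [(0.97, [0.582, 0.312, 0.001])] [(0.57, 789, [199.0, 203.0])]
warmer scene [(0.86, [0.61, -0.19, 0.001])] [(0.87, 2231, [253.0, 268.0])]
warmer top [(0.73, [0.608, -0.186, 0.001])] [(0.82, 3223, [501.0, 195.0])]
```

```bash
cat > m2.py <<'E'
from h import *
import pickle
cs,out=pickle.load(open("m1.pkl","rb"))
def run(n,P,p0,views,yaw=True,near=None):
    M=[];C=[]
    for k in views:
        t=out[n,k][0]
        tgt=proj(cs[k],[[p0[0],p0[1],.02]])[0]
        t=[x["pixels"] for x in t if np.linalg.norm(np.argwhere(x["pixels"]).mean(0)[::-1]-tgt)<18] 
        if t: M.append(t[0]);C.append(cs[k])
    for i in range(len(M)): 
        x,f=fit([C[i]],[M[i]],P,p0,yaw); print(n,"single",np.round(x,4),round(f,3))
    x,f=fit(C,M,P,p0,yaw); print(n,"both",np.round(x,4),np.degrees(x[2]) if yaw else"",round(f,3))
v=["scene","top"]
B=boxpts(.088,.05,0,.034)
run("case_red",B,[.385,.298,0.35],v)
run("case_yellow",B,[.429,.145,0.5],v)
hsv=cv2.cvtColor(cs["top"]["image"],cv2.COLOR_RGB2HSV)
m=((hsv[...,0]<8)|(hsv[...,0]>172))&(hsv[...,1]>150)&(hsv[...,2]>60)
m[:, :110]=0; m[:,165:]=0; m[:190]=0; m[245:]=0
m=cv2.morphologyEx(m.astype(np.uint8),cv2.MORPH_CLOSE,np.ones((25,25)))
print(m.sum()); print("red col top",fit([cs["top"]],[m],B,[.385,.298,.35]))
for n,p in dict(bottle_brown=[.371,-.299,0],bottle_green=[.444,.004,0],bottle_white=[.44,-.152,0]).items(): run(n,bottlepts(),p,v,False)
run("warmer",boxpts(.11,.17,0,.045),[.609,-.188,.1],v)
# pad from top & scene by quad incl racks: union masks
for k in v:
    u=out["pad",k][0][0]["pixels"]|out["rack",k][0][0]["pixels"]|out["block",k][0][0]["pixels"]
    out["padu",k]=([dict(pixels=u)],0)
def padfit():
    from scipy.optimize import minimize
    P=boxpts(.16,.30,0,.003); Rk=boxpts(.07,.05,.003,.083)
    S=4
    def rend(c,p):
        m=render(c,tf(P,p))
        for s in(1,-1):
            Q=Rk.copy();Q[:,0]-=.04;Q[:,1]+=s*.11; m|=render(c,tf(Q,p))
        return m
    for ks in(["top"],["scene"],["scene","top"]):
        ms=[cv2.resize(out["padu",k][0][0]["pixels"].astype(np.uint8),None,fx=4,fy=4,interpolation=0) for k in ks]
        def cost(p):
            t=0
            for k,m in zip(ks,ms):
                r=rend(cs[k],p); t+=1-(r&m).sum()/(r|m).sum()
            return t
        x0=np.array([.613,.2,-.08])
        r=minimize(cost,x0,method="Nelder-Mead",options=dict(initial_simplex=np.vstack([x0]+[x0+d for d in np.diag([.01,.01,.1])]),xatol=1e-4,fatol=1e-4))
        print("pad",ks,np.round(r.x,4),r.fun/len(ks))
padfit()
E
python3 m2.py
```

```text
case_red single [0.3815 0.3003 0.447 ] 0.047
case_red both [0.3815 0.3003 0.447 ] 25.61106801039594 0.047
case_yellow single [0.4294 0.1439 0.5762] 0.09
case_yellow single [0.4312 0.1433 0.5327] 0.064
case_yellow both [0.4306 0.1435 0.5442] 31.18309234331558 0.085
799
red col top (array([0.3827601 , 0.30039415, 0.43930175]), np.float64(0.08952353820952919))
bottle_brown single [ 0.3742 -0.2941] 0.238
bottle_brown single [ 0.3742 -0.2954] 0.049
bottle_brown both [ 0.3741 -0.2956]  0.145
bottle_green single [0.4437 0.0065] 0.16
bottle_green single [0.4452 0.0054] 0.067
bottle_green both [0.4448 0.006 ]  0.124
bottle_white single [ 0.4434 -0.1495] 0.067
bottle_white single [ 0.4443 -0.1515] 0.088
bottle_white both [ 0.4438 -0.1504]  0.085
warmer single [ 0.6089 -0.1883  0.1594] 0.082
warmer single [ 0.6084 -0.185   0.1721] 0.049
warmer both [ 0.609  -0.1855  0.1728] 9.902425945600424 0.069
pad ['top'] [ 0.6148  0.2008 -0.0851] 0.06634376825829613
pad ['scene'] [ 0.613   0.2006 -0.0921] 0.07079579418152104
pad ['scene', 'top'] [ 0.614   0.2007 -0.09  ] 0.06993160750832866
```

Measurements agree to within a few mm. Before reaching, I check the choice of bottles and cases in close crops, and I set up a "how far" helper.

```bash
cat > go.py <<'E'
from h import *
import sys
# go.py x y z phi(deg jaw axis) : turn then shift
x,y,z,ph=map(float,sys.argv[1:5])
o=bot.get_obs(); w=o["eef_rot"]; Rm=R.from_quat([w[1],w[2],w[3],w[0]])
tx=Rm.as_matrix()[:,0]; cur=np.degrees(np.arctan2(tx[1],tx[0]))
turn=-((ph-cur+90)%180-90)
d=np.array([x,y,z])-o["ee_pos"]
sh=(Rm*R.from_euler("z",turn,degrees=True)).inv().apply(d)
sh0=Rm.inv().apply(d)
print("t",round(o["t"],2),"ee",np.round(o["ee_pos"],4),"phi",round(cur,1),"tilt",np.round(Rm.as_matrix()[:2,2],4),"F",np.round(o["contact_force"],1),"grip mm",round(o["grip_width"]*93,1),"q",np.round(o["q"],2))
print("turn",round(turn,1),"or",round(turn-np.sign(turn)*180,1),"| shift after turn (units)",np.round(sh/.06,3),"(if no turn",np.round(sh0/.06,3),")")
E
python3 go.py .374 -.296 .016 -95
python3 - <<'E'
import cv2,pickle
from h import *
cs,_=pickle.load(open("m1.pkl","rb"))
im=cs["top"]["image"][170:310,110:410]; im=cv2.resize(im,(798,372),interpolation=cv2.INTER_CUBIC); cv2.imwrite("pics/crop1.png",im[...,::-1])
E
```

```text
t 2.0 ee [ 0.2745 -0.6167  0.2186] phi -66.0 tilt [-0.  0.] F [0.3 0.1 0.4] grip mm 92.9 q [-1.19  0.12  1.44 -0.    1.58 -0.04]
turn 29.0 or -151.0 | shift after turn (units) [-5.469 -1.187  3.377] (if no turn [-4.208 -3.689  3.377] )
```

View pics/crop1.png

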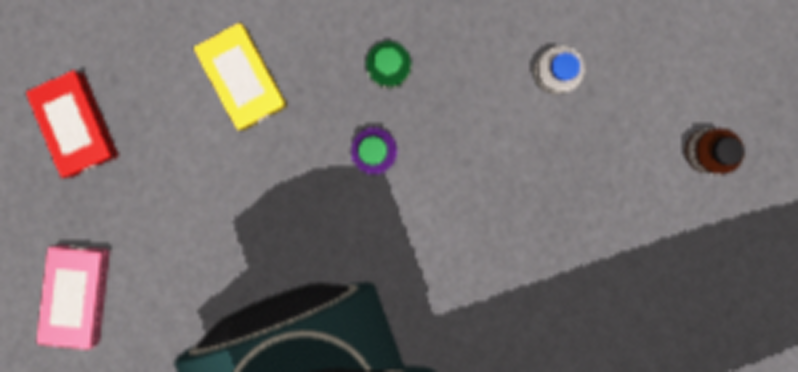

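The crop shows brown with its black cap at (727,150) and green with a green body at (388,63). Purple at (373,150) and pink at (72,300) are left alone. I go for brown first.

```bash
python3 -m pendant '[0,0,0,9.7,93, 0,0,0,9.7,93, 0,0,0,9.6,93, -0.8,-0.17,0,0,93, -0.8,-0.17,0,0,93, -0.8,-0.17,0,0,93, -0.8,-0.17,0,0,93, -0.8,-0.17,0,0,93, -0.8,-0.17,0.4,0,93, -0.67,-0.17,0.7,0,93]' 15; python3 go.py .374 -.296 .016 -95
```

```text
t: 3.25
ee_pos: [0.375, -0.2948, 0.1534]
eef_rot: [0.0, -0.676, 0.737, -0.002]
contact_force: [0.3, 0.6, -0.4]
grip_width: 0.998
t 3.25 ee [ 0.375  -0.2948  0.1534] phi -95.0 tilt [ 0.0027 -0.0022] F [ 0.3  0.6 -0.4] grip mm 92.8 q [-0.72 -0.31  1.94  0.    1.5   0.94]
turn 0.0 or -180.0 | shift after turn (units) [0.017 0.022 2.29 ] (if no turn [0.017 0.022 2.29 ] )
```

```bash
python3 -m pendant '[0.01,0.02,0.4,0,93, 0,0,0.6,0,93, 0,0,0.6,0,93, 0,0,0.4,0,93, 0,0,0.28,0,93, 0,0,0,0,93, 0,0,0,0,35, 0,0,0,0,35, 0,0,0,0,35, 0,0,0,0,35]' 15; python3 go.py .374 -.296 .016 -95
```

```text
t: 4.5
ee_pos: [0.3731, -0.2965, 0.0161]
eef_rot: [0.0, -0.676, 0.737, -0.0]
contact_force: [-0.7, -0.2, -0.7]
grip_width: 0.623
t 4.5 ee [ 0.3731 -0.2965  0.0161] phi -95.0 tilt [ 0.0004 -0.0003] F [-0.7 -0.2 -0.7] grip mm 57.9 q [-0.73 -0.19  2.08  0.    1.25  0.93]
turn -0.0 or 180.0 | shift after turn (units) [-0.01  -0.014  0.002] (if no turn [-0.01  -0.014  0.002] )
```

```bash
python3 -m pendant '[0,0,0,0,35, 0,0,0,0,35, 0,0,0,0,35, 0,0,0,0,35, 0,0,-0.2,0,35, 0,0,-0.6,0,35, 0,0,-0.8,0,35, 0,0,-0.8,0,35, 0,0,0,0,35]' 15; python3 go.py .573 .204 .020 -95
```

```text
t: 5.62
ee_pos: [0.374, -0.2974, 0.1644]
eef_rot: [0.0, -0.676, 0.737, -0.003]
contact_force: [0.2, -0.5, -1.1]
grip_width: 0.448
t 5.62 ee [ 0.374  -0.2974  0.1644] phi -95.0 tilt [ 0.0048 -0.0042] F [ 0.2 -0.5 -1.1] grip mm 41.7 q [-0.73 -0.31  1.93  0.    1.52  0.93]
turn -0.0 or 180.0 | shift after turn (units) [-8.622 -2.563  2.388] (if no turn [-8.623 -2.562  2.388] )
```

```bash
python3 - <<'E'
from h import *
c=bot.camera("wrist"); cv2.imwrite("pics/w1.png",c["image"][...,::-1])
c=bot.camera("scene"); cv2.imwrite("pics/s1.png",cv2.resize(c["image"],(768,576))[...,::-1])
E
```

```text
(no output)
```

View pics/w1.png

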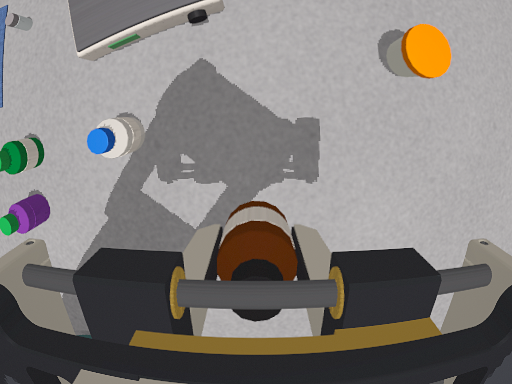

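The brown bottle is held upright between the pads, at (257,260). I carry it over the pad.

```bash
python3 -m pendant '[-0.5,-0.2,0,0,35, -0.9,-0.26,0,0,35, -0.9,-0.26,0,0,35, -0.9,-0.26,0,0,35, -0.9,-0.26,0,0,35, -0.9,-0.26,0,0,35, -0.9,-0.26,0,0,35, -0.9,-0.26,0,0,35, -0.9,-0.26,0,0,35, -0.8,-0.26,0,0,35]'; python3 -m pendant '[-0.12,-0.04,0,0,35, 0,0,0,0,35, 0,0,0,0,35]';  python3 go.py .573 .204 .020 -95
```

```text
t: 6.98
ee_pos: [0.569, 0.2002, 0.158]
eef_rot: [-0.001, -0.676, 0.737, 0.001]
contact_force: [0.3, 0.1, -0.7]
grip_width: 0.448
t: 7.35
ee_pos: [0.5719, 0.2042, 0.1595]
eef_rot: [-0.0, -0.675, 0.738, 0.0]
contact_force: [0.1, -0.9, -1.4]
grip_width: 0.446
t 7.35 ee [0.5719 0.2042 0.1595] phi -95.1 tilt [-0.0006 -0.0004] F [ 0.1 -0.9 -1.4] grip mm 41.5 q [ 0.3  -0.01  1.67 -0.    1.48  1.96]
turn -0.1 or 179.9 | shift after turn (units) [ 0.    -0.019  2.324] (if no turn [ 0.    -0.019  2.324] )
```

```bash
python3 -m pendant '[0,-0.02,0.6,0,35, 0,0,0.6,0,35, 0,0,0.5,0,35, 0,0,0.3,0,35, 0,0,0.2,0,35, 0,0,0.1,0,35, 0,0,0,0,35, 0,0,0,0,35]';  python3 go.py .573 .204 .0195 -95
```

```text
t: 8.35
ee_pos: [0.5739, 0.2053, 0.0227]
eef_rot: [0.0, -0.676, 0.737, -0.0]
contact_force: [0.8, -0.1, -1.3]
grip_width: 0.445
t 8.35 ee [0.5739 0.2053 0.0227] phi -95.0 tilt [0.001  0.0003] F [ 0.8 -0.1 -1.3] grip mm 41.4 q [0.3  0.1  1.79 0.   1.25 1.96]
turn -0.0 or 180.0 | shift after turn (units) [0.023 0.013 0.053] (if no turn [0.023 0.013 0.053] )
```

```bash
python3 -m pendant '[0,0,0.03,0,35, 0,0,0.02,0,35, 0,0,0,0,35, 0,0,0,0,35]';  python3 go.py .573 .204 .0195 -95
```

```text
t: 8.85
ee_pos: [0.5735, 0.2052, 0.0189]
eef_rot: [0.0, -0.676, 0.737, 0.0]
contact_force: [0.6, -0.5, -0.9]
grip_width: 0.447
t 8.85 ee [0.5735 0.2052 0.0189] phi -95.0 tilt [0.     0.0001] F [ 0.6 -0.5 -0.9] grip mm 41.6 q [0.3  0.1  1.79 0.   1.25 1.96]
turn -0.0 or 180.0 | shift after turn (units) [ 0.021  0.007 -0.01 ] (if no turn [ 0.021  0.007 -0.01 ] )
```

```bash
python3 -m pendant '[0,0,0,0,62, 0,0,0,0,62, 0,0,0,0,62, 0,0,0,0,62, 0,0,-0.2,0,62, 0,0,-0.5,0,62, 0,0,-0.8,0,62, 0,0,-0.8,0,93, 0,0,0,0,93]';  python3 go.py .445 .006 .016 -95
python3 - <<'E'
from h import *
c=bot.camera("scene"); cv2.imwrite("pics/s2.png",cv2.resize(c["image"],(768,576))[...,::-1])
print([(x["conf"],x["xyz"]) for x in bot.place_of("bottle_brown",c)])
E
```

```text
t: 9.98
ee_pos: [0.575, 0.2056, 0.1622]
eef_rot: [0.003, -0.676, 0.737, -0.002]
contact_force: [-0.2, -0.0, -0.6]
grip_width: 0.833
t 9.97 ee [0.575  0.2056 0.1622] phi -95.0 tilt [0.0068 0.0021] F [-0.2 -0.  -0.6] grip mm 77.5 q [ 0.3  -0.01  1.66 -0.    1.48  1.96]
turn -0.0 or 180.0 | shift after turn (units) [3.51  1.885 2.415] (if no turn [3.51  1.885 2.415] )
[(0.56, [0.5727, 0.2019, 0.0013])]
```

View pics/s2.png

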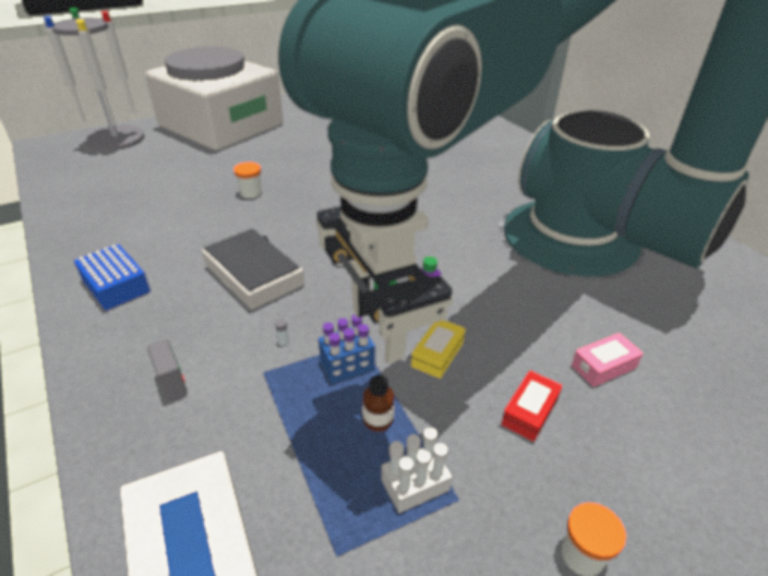

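The brown bottle stands on the pad between the racks, at (378,403). Green next.

```bash
python3 -m pendant '[0.6,0.3,0,0,93, 0.8,0.4,0,0,93, 0.8,0.4,0,0,93, 0.8,0.4,0,0,93, 0.51,0.385,0,0,93, 0,0,0,0,93, 0,0,0,0,93]';  python3 go.py .445 .006 .016 -95
python3 - <<'E'
from h import *
c=bot.camera("wrist"); cv2.imwrite("pics/w2.png",c["image"][...,::-1])
E
```

```text
t: 10.95
ee_pos: [0.4425, 0.0055, 0.1563]
eef_rot: [-0.0, -0.675, 0.737, 0.0]
contact_force: [0.9, 0.7, -0.4]
grip_width: 0.999
t 10.95 ee [0.4425 0.0055 0.1563] phi -95.0 tilt [-0.0007  0.0002] F [ 0.9  0.7 -0.4] grip mm 92.9 q [-0.05 -0.39  2.    0.    1.53  1.61]
turn -0.0 or 180.0 | shift after turn (units) [-0.012 -0.042  2.338] (if no turn [-0.012 -0.042  2.338] )
```

View pics/w2.png

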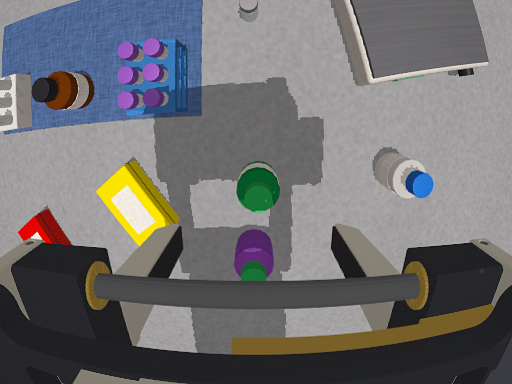

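```bash
cat >> h.py <<'E'
def wproj(c,o,P):
    w=o["eef_rot"]; Rm=R.from_quat([w[1],w[2],w[3],w[0]]).as_matrix()
    T=np.array(c["T_tool_cam"]); K=np.array(c["camera_matrix"]); out=[]
    for p in np.atleast_2d(P):
        t=Rm.T@(p-o["ee_pos"]); q=np.linalg.inv(T)@np.r_[t,1]; q=q[:3]
        th=np.arctan2(np.hypot(q[0],q[1]),q[2]); a=np.arctan2(q[1],q[0])
        out.append([K[0,2]+K[0,0]*th*np.cos(a),K[1,2]+K[1,1]*th*np.sin(a)])
    return np.array(out)
E
python3 - <<'E'
from h import *
o=bot.get_obs(); c=bot.camera("wrist")
print(wproj(c,o,[[.445,.006,.078],[.445,.006,0],[.364,.015,.078],[.444,-.15,.078],o["ee_pos"]]))
E
```

```text
[[254.55169092 198.09465859]
 [255.01132843 178.05205284]
 [252.79602349 279.39407831]
 [419.5800917  184.75618919]
 [254.53994514 238.2225951 ]]
```

The picture shows the green cap at (258,199), against a prediction of (254.5,198) from my fit. That agrees within about 3 mm, along the jaw direction. I descend.

```bash
python3 -m pendant '[0.03,-0.04,0.4,0,93, 0,0,0.6,0,93, 0,0,0.6,0,93, 0,0,0.4,0,93, 0,0,0.3,0,93, 0,0,0.04,0,35, 0,0,0,0,35, 0,0,0,0,35, 0,0,0,0,35, 0,0,0,0,35]' 15;python3 -m pendant '[0,0,0,0,35, 0,0,0,0,35, 0,0,0,0,35, 0,0,0,0,35]';  python3 go.py .445 .006 .016 -95
```

```text
t: 12.3
ee_pos: [0.4449, 0.0032, 0.0168]
eef_rot: [0.0, -0.676, 0.737, -0.0]
contact_force: [-0.4, -0.9, -0.5]
grip_width: 0.513
t: 12.8
ee_pos: [0.4448, 0.0032, 0.0166]
eef_rot: [0.0, -0.676, 0.737, -0.0]
contact_force: [-2.0, -0.4, 4.6]
grip_width: 0.448
t 12.8 ee [0.4448 0.0032 0.0166] phi -95.0 tilt [ 0.0002 -0.0001] F [-2.  -0.4  4.6] grip mm 41.6 q [-0.05 -0.27  2.15 -0.    1.27  1.61]
turn -0.0 or 180.0 | shift after turn (units) [-0.047  0.001  0.011] (if no turn [-0.047  0.001  0.011] )
```

```bash
python3 -m pendant '[0,0,-0.2,0,35, 0,0,-0.6,0,35, 0,0,-0.8,0,35, 0,0,-0.8,0,35, 0,0,0,0,35]';  python3 go.py .650 .198 .0197 -95
```

```text
t: 13.42
ee_pos: [0.446, 0.0032, 0.1646]
eef_rot: [0.002, -0.676, 0.737, -0.002]
contact_force: [0.4, 0.1, -1.6]
grip_width: 0.452
t 13.43 ee [0.446  0.0032 0.1646] phi -95.0 tilt [ 0.0059 -0.0003] F [ 0.4  0.1 -1.6] grip mm 42.0 q [-0.05 -0.39  1.98  0.    1.54  1.61]
turn -0.0 or 180.0 | shift after turn (units) [-3.53  -3.09   2.434] (if no turn [-3.53  -3.09   2.434] )
```

```bash
python3 -m pendant '[-0.4,-0.4,0,0,35, -0.65,-0.6,0,0,35, -0.65,-0.6,0,0,35, -0.65,-0.6,0,0,35, -0.65,-0.5,0,0,35, -0.53,-0.39,0,0,35, 0,0,0,0,35, 0,0,0,0,35]';  python3 go.py .650 .198 .0197 -95
```

```text
t: 14.42
ee_pos: [0.6473, 0.1977, 0.1594]
eef_rot: [-0.001, -0.676, 0.737, 0.0]
contact_force: [-0.6, -0.0, -1.2]
grip_width: 0.449
t 14.43 ee [0.6473 0.1977 0.1594] phi -95.0 tilt [-0.0016 -0.0006] F [-0.6 -0.  -1.2] grip mm 41.8 q [ 0.26  0.14  1.51 -0.    1.49  1.92]
turn 0.0 or -180.0 | shift after turn (units) [-0.01  -0.048  2.329] (if no turn [-0.01  -0.048  2.329] )
```

```bash
python3 -m pendant '[0,-0.02,0.6,0,35, 0,0,0.6,0,35, 0,0,0.5,0,35, 0,0,0.3,0,35, 0,0,0.2,0,35, 0,0,0.08,0,35, 0,0,0,0,35, 0,0,0,0,35, 0,0,0,0,35]';  python3 go.py .650 .198 .0197 -95
```

```text
t: 15.55
ee_pos: [0.6494, 0.198, 0.0243]
eef_rot: [0.0, -0.676, 0.737, -0.0]
contact_force: [0.7, 0.2, -1.3]
grip_width: 0.446
t 15.55 ee [0.6494 0.198  0.0243] phi -95.0 tilt [0.0008 0.0002] F [ 0.7  0.2 -1.3] grip mm 41.4 q [ 0.26  0.24  1.63 -0.    1.28  1.92]
turn -0.0 or 180.0 | shift after turn (units) [-0.    -0.011  0.076] (if no turn [-0.    -0.011  0.076] )
```

```bash
python3 -m pendant '[0,0,0.05,0,35, 0,0,0.03,0,35, 0,0,0,0,35, 0,0,0,0,35, 0,0,0,0,62, 0,0,0,0,62, 0,0,0,0,62, 0,0,0,0,62]';  python3 -m pendant '[0,0,-0.2,0,62, 0,0,-0.5,0,62, 0,0,-0.8,0,62, 0,0,-0.8,0,93, 0,0,0,0,93]';  python3 go.py .382 .300 .006 -64.6
python3 - <<'E'
from h import *
c=bot.camera("scene"); cv2.imwrite("pics/s3.png",cv2.resize(c["image"],(768,576))[...,::-1])
print([(x["conf"],x["xyz"]) for x in bot.place_of("bottle_green",c)])
E
```

```text
t: 16.55
ee_pos: [0.6491, 0.1979, 0.0187]
eef_rot: [-0.0, -0.676, 0.737, 0.0]
contact_force: [-0.2, -0.3, -0.5]
grip_width: 0.665
t: 17.18
ee_pos: [0.6506, 0.1984, 0.1626]
eef_rot: [0.003, -0.676, 0.737, -0.002]
contact_force: [-0.1, 0.3, -1.5]
grip_width: 0.836
t 17.18 ee [0.6506 0.1984 0.1626] phi -95.0 tilt [0.0071 0.0018] F [-0.1  0.3 -1.5] grip mm 77.7 q [ 0.26  0.14  1.5  -0.    1.49  1.92]
turn -30.4 or 149.6 | shift after turn (units) [-3.454  3.336  2.581] (if no turn [-1.291  4.625  2.581] )
[(0.75, [0.6535, 0.1939, 0.004])]
```

View pics/s3.png

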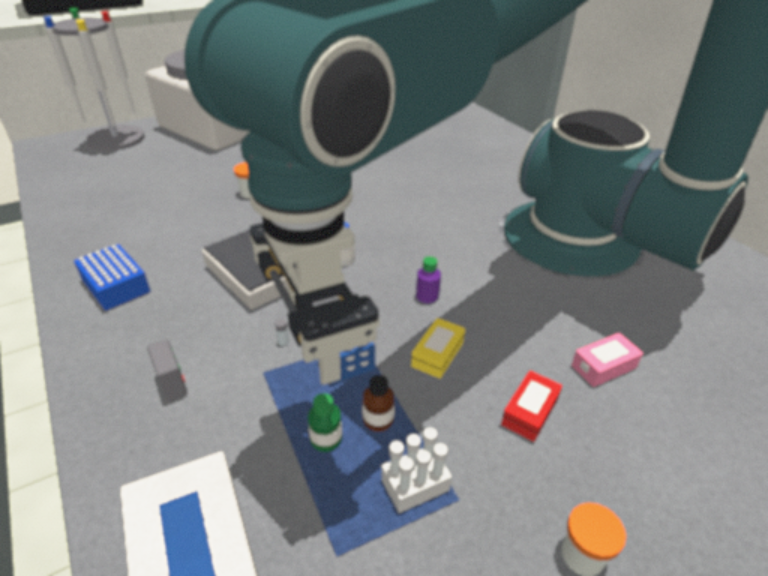

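Green stands behind brown, at (325,422). Now the red case.

```bash
python3 -m pendant '[0,0,0,-10.1,93, 0,0,0,-10.1,93, 0,0,0,-10.2,93, -0.45,0.4,0,0,93, -0.7,0.7,0,0,93, -0.7,0.7,0,0,93, -0.7,0.7,0,0,93, -0.7,0.65,0,0,93, -0.2,0.19,0.5,0,93]';python3 -m pendant '[0,0,0.2,0,93, 0,0,0,0,93, 0,0,0,0,93]'; python3 go.py .382 .300 .006 -64.6
python3 - <<'E'
from h import *
o=bot.get_obs(); c=bot.camera("wrist")
u=c["image"].copy()
for yaw in (.443,):
    pts=tf(boxpts(.088,.05,.034,.034),[.382,.300,yaw])
    for p in wproj(c,o,pts): cv2.circle(u,(int(round(p[0])),int(round(p[1]))),3,(0,255,255),1)
cv2.imwrite("pics/w3.png",u[...,::-1])
E
```

```text
t: 18.4
ee_pos: [0.3774, 0.3001, 0.1274]
eef_rot: [-0.001, 0.846, -0.534, 0.0]
contact_force: [1.1, 0.5, 0.3]
grip_width: 0.998
t: 18.77
ee_pos: [0.3802, 0.2988, 0.1153]
eef_rot: [-0.0, 0.845, -0.535, 0.0]
contact_force: [0.5, 0.1, 0.7]
grip_width: 0.995
t 18.77 ee [0.3802 0.2988 0.1153] phi -64.7 tilt [ 0.0001 -0.    ] F [0.5 0.1 0.7] grip mm 92.6 q [ 0.61 -0.27  1.97 -0.    1.44  1.74]
turn -0.1 or 179.9 | shift after turn (units) [-0.006 -0.036  1.822] (if no turn [-0.006 -0.036  1.822] )
```

View pics/w3.png

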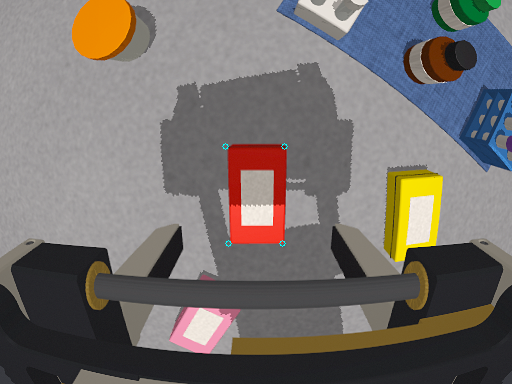

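The red case outline lies within 2 px of the prediction, and the pink case (205,325) is clear of the fingers. I descend and grip.

```bash
python3 -m pendant '[0.02,-0.04,0.4,0,93, 0,0,0.6,0,93, 0,0,0.5,0,93, 0,0,0.25,0,93, 0,0,0.06,0,93, 0,0,0,0,42, 0,0,0,0,42, 0,0,0,0,42, 0,0,0,0,42, 0,0,0,0,42]' 20;python3 -m pendant '[0,0,0,0,42, 0,0,0,0,42, 0,0,0,0,42]';  python3 go.py .382 .300 .006 -64.6
```

```text
t: 20.08
ee_pos: [0.382, 0.299, 0.0064]
eef_rot: [-0.0, 0.845, -0.534, 0.0]
contact_force: [0.1, 0.1, 2.0]
grip_width: 0.537
t: 20.45
ee_pos: [0.382, 0.299, 0.0064]
eef_rot: [-0.0, 0.845, -0.534, -0.0]
contact_force: [-1.6, -0.9, 4.7]
grip_width: 0.534
t 20.45 ee [0.382  0.299  0.0064] phi -64.6 tilt [0.     0.0001] F [-1.6 -0.9  4.7] grip mm 49.6 q [ 0.61 -0.16  2.07  0.    1.23  1.74]
turn -0.0 or 180.0 | shift after turn (units) [-0.015 -0.007  0.006] (if no turn [-0.015 -0.007  0.006] )
```

```bash
python3 -m pendant '[0,0,-0.2,0,42, 0,0,-0.6,0,42, 0,0,-0.8,0,42, 0,0,-0.8,-6,42, 0,0,-0.4,-10,42, 0,0,0,-10.6,42, 0,0,0,-10.6,42, 0,0,0,-10.6,42, 0,0,0,-10.6,42, 0,0,0,-10,42]';python3 -m pendant '[0,0,0,-6.1,42, 0,0,0,0,42]';  python3 go.py .609 -.186 .0516 9.9
```

```text
t: 21.7
ee_pos: [0.3819, 0.2989, 0.1748]
eef_rot: [-0.0, 0.999, 0.036, 0.0]
contact_force: [0.3, 0.2, -0.0]
grip_width: 0.534
t: 21.95
ee_pos: [0.3819, 0.2989, 0.1747]
eef_rot: [-0.0, 0.996, 0.086, 0.0]
contact_force: [0.3, 0.3, -1.0]
grip_width: 0.535
t 21.95 ee [0.3819 0.2989 0.1747] phi 9.9 tilt [0.0003 0.0002] F [ 0.3  0.3 -1. ] grip mm 49.7 q [ 0.61 -0.29  1.9   0.    1.54  0.44]
turn -0.0 or 180.0 | shift after turn (units) [2.338 8.612 2.052] (if no turn [2.345 8.611 2.052] )
```

```bash
python3 -m pendant '[0.15,0.5,0,0,42, 0.24,0.9,0,0,42, 0.24,0.9,0,0,42, 0.24,0.9,0,0,42, 0.24,0.9,0,0,42, 0.24,0.9,0,0,42, 0.24,0.9,0,0,42, 0.24,0.9,0,0,42, 0.24,0.9,0,0,42, 0.24,0.8,0,0,42]';python3 -m pendant '[0.03,0.11,0,0,42, 0,0,0,0,42, 0,0,0,0,42]';  python3 go.py .609 -.186 .0516 9.9
python3 - <<'E'
from h import *
c=bot.camera("wrist"); cv2.imwrite("pics/w4.png",c["image"][...,::-1])
E
```

```text
t: 23.2
ee_pos: [0.6066, -0.1817, 0.1745]
eef_rot: [0.0, 0.996, 0.084, 0.0]
contact_force: [0.6, 0.5, -0.8]
grip_width: 0.535
t: 23.58
ee_pos: [0.6088, -0.1848, 0.1746]
eef_rot: [-0.0, 0.996, 0.086, 0.0]
contact_force: [-0.1, -0.1, 0.3]
grip_width: 0.535
t 23.57 ee [ 0.6088 -0.1848  0.1746] phi 9.9 tilt [0.0002 0.0001] F [-0.1 -0.1  0.3] grip mm 49.8 q [-0.33  0.05  1.59  0.    1.51 -0.51]
turn 0.0 or -180.0 | shift after turn (units) [-1.000e-03  2.100e-02  2.049e+00] (if no turn [-1.000e-03  2.100e-02  2.049e+00] )
```

View pics/w4.png

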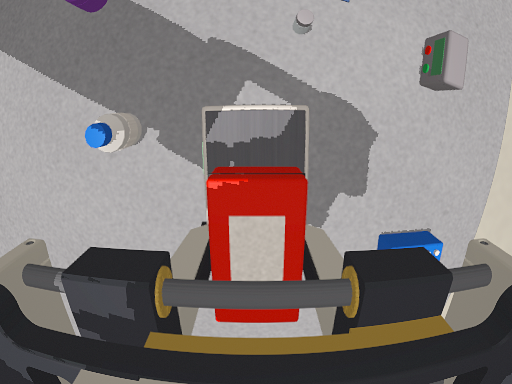

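```bash
python3 - <<'E'
from h import *
o=bot.get_obs(); c=bot.camera("wrist")
for s in(-1,1):
    print(wproj(c,o,tf(boxpts(.05,.088,0,0)[::2]+[0,0,o["ee_pos"][2]-.0064+.034],[o["ee_pos"][0],o["ee_pos"][1],np.radians(9.9)]))); break
w=tf(boxpts(.11,.17,.045,.045),[.609,-.186,.1728]); print(wproj(c,o,w[::2]))
E
```

```text
[[215.06710691 320.41058043]
 [205.09053124 174.95971323]
 [298.79861783 320.28427533]
 [308.89335441 174.91507136]]
[[207.90389669 258.68204579]
 [200.96598055 102.87953229]
 [305.04847512 258.59596789]
 [311.90665795 102.85970835]]
```

The case is held centrally; its edges match the prediction to within 2 px. The warmer's far edge is at row 107 against a predicted 103, so I aim for y = -0.188.

```bash
python3 -m pendant '[0,0.05,0.5,0,42, 0,0,0.6,0,42, 0,0,0.5,0,42, 0,0,0.25,0,42, 0,0,0.1,0,42, 0,0,0,0,42, 0,0,0,0,42, 0,0,0,0,42]';  python3 go.py .609 -.188 .0514 9.9
```

```text
t: 24.68
ee_pos: [0.6099, -0.1889, 0.0581]
eef_rot: [0.0, 0.996, 0.086, 0.0]
contact_force: [-0.4, 0.5, -1.1]
grip_width: 0.539
t 24.68 ee [ 0.6099 -0.1889  0.0581] phi 9.9 tilt [ 0.001  -0.0003] F [-0.4  0.5 -1.1] grip mm 50.1 q [-0.34  0.12  1.7   0.    1.32 -0.51]
turn -0.0 or 180.0 | shift after turn (units) [-0.012 -0.017  0.111] (if no turn [-0.012 -0.017  0.111] )
```

```bash
python3 -m pendant '[0,0,0.06,0,42, 0,0,0.04,0,42, 0,0,0,0,42, 0,0,0,0,42]';  python3 go.py .609 -.188 .0514 9.9
```

```text
t: 25.18
ee_pos: [0.6096, -0.1888, 0.0514]
eef_rot: [0.0, 0.996, 0.086, 0.0]
contact_force: [-1.4, -0.1, 3.4]
grip_width: 0.535
t 25.18 ee [ 0.6096 -0.1888  0.0514] phi 9.9 tilt [ 0.0001 -0.0001] F [-1.4 -0.1  3.4] grip mm 49.8 q [-0.34  0.13  1.7  -0.    1.31 -0.51]
turn -0.0 or 180.0 | shift after turn (units) [-0.007 -0.015 -0.   ] (if no turn [-0.007 -0.015 -0.   ] )
```

Touching down (3.4 N). I release, lift and check.

```bash
python3 -m pendant '[0,0,0,0,70, 0,0,0,0,70, 0,0,0,0,70, 0,0,0,0,70, 0,0,-0.2,0,70, 0,0,-0.5,0,70, 0,0,-0.8,0,93, 0,0,-0.8,0,93, 0,0,0,0,93]';  python3 go.py .4306 .1435 .006 -58.8
python3 - <<'E'
from h import *
o=bot.get_obs();c=bot.camera("wrist"); u=c["image"].copy()
for p in wproj(c,o,np.vstack([tf(boxpts(.11,.17,.045,.045),[.609,-.188,.1728]),tf(boxpts(.05,.088,.079,.079),[.6096,-.1888,.1728])])): cv2.circle(u,(int(round(p[0])),int(round(p[1]))),3,(0,255,255),1)
cv2.imwrite("pics/w5.png",u[...,::-1])
E
```

```text
t: 26.3
ee_pos: [0.6109, -0.1892, 0.1947]
eef_rot: [0.001, 0.996, 0.086, 0.003]
contact_force: [0.0, 0.6, 0.2]
grip_width: 0.99
t 26.3 ee [ 0.6109 -0.1892  0.1947] phi 9.9 tilt [ 0.0067 -0.0023] F [0.  0.6 0.2] grip mm 92.1 q [-0.34  0.04  1.56  0.    1.53 -0.51]
turn 68.7 or -111.3 | shift after turn (units) [-6.317 -0.288  3.113] (if no turn [-2.026 -5.99   3.113] )
```

View pics/w5.png

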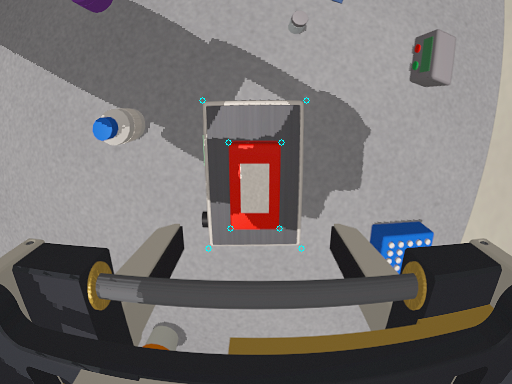

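The red case lies mid-warmer, at (255,187), and its outline matches the predicted corners. Now the yellow case.

```bash
python3 -m pendant '[0,0,0,10,93, 0,0,0,10,93, 0,0,0,10,93, 0,0,0,10,93, 0,0,0,10,93, 0,0,0,10,93, 0,0,0,8.7,93, -0.4,-0.02,0,0,93, -0.8,-0.03,0,0,93, -0.8,-0.04,0,0,93]';python3 -m pendant '[-0.8,-0.04,0,0,93, -0.8,-0.04,0,0,93, -0.8,-0.04,0,0,93, -0.8,-0.04,0,0,93, -0.8,-0.04,0.4,0,93, -0.32,0,0.5,0,93, 0,0,0.4,0,93, 0,0,0,0,93, 0,0,0,0,93]'; python3 go.py .4306 .1435 .006 -58.8
python3 - <<'E'
from h import *
o=bot.get_obs(); c=bot.camera("wrist")
u=c["image"].copy()
for p in wproj(c,o,tf(boxpts(.088,.05,.034,.034),[.4306,.1435,.544])): cv2.circle(u,(int(round(p[0])),int(round(p[1]))),3,(0,0,255),1)
cv2.imwrite("pics/w6.png",u[...,::-1])
E
```

```text
t: 27.6
ee_pos: [0.5504, -0.0816, 0.1883]
eef_rot: [0.0, 0.872, -0.49, -0.001]
contact_force: [0.3, 1.1, 0.6]
grip_width: 1.001
t: 28.72
ee_pos: [0.428, 0.1447, 0.112]
eef_rot: [-0.0, 0.871, -0.49, 0.0]
contact_force: [0.5, 0.2, 0.4]
grip_width: 1.0
t 28.73 ee [0.428  0.1447 0.112 ] phi -58.7 tilt [0.0006 0.0002] F [0.5 0.2 0.4] grip mm 93.0 q [ 0.27 -0.34  2.04  0.    1.45  1.29]
turn 0.1 or -179.9 | shift after turn (units) [ 0.039 -0.026  1.768] (if no turn [ 0.039 -0.026  1.768] )
```

View pics/w6.png

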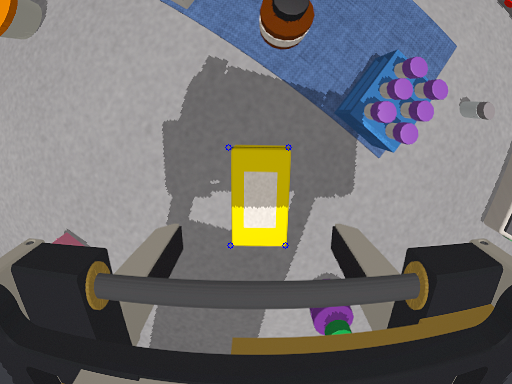

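The yellow case matches the prediction within 2–3 px (centre (260,197)), and the purple bottle is clear.

```bash
python3 -m pendant '[0.06,-0.02,0.4,0,93, 0,0,0.6,0,93, 0,0,0.45,0,93, 0,0,0.25,0,93, 0,0,0.05,0,93, 0,0,0,0,42, 0,0,0,0,42, 0,0,0,0,42, 0,0,0,0,42, 0,0,0,0,42]' 20;python3 -m pendant '[0,0,0,0,42, 0,0,0,0,42, 0,0,0,0,42]';  python3 go.py .4306 .1435 .006 -58.8
```

```text
t: 30.02
ee_pos: [0.431, 0.1422, 0.0064]
eef_rot: [-0.0, 0.871, -0.491, 0.0]
contact_force: [-1.2, -0.4, 1.2]
grip_width: 0.532
t: 30.4
ee_pos: [0.431, 0.1422, 0.0064]
eef_rot: [-0.0, 0.871, -0.491, 0.0]
contact_force: [-1.3, 0.6, 4.7]
grip_width: 0.539
t 30.4 ee [0.431  0.1422 0.0064] phi -58.8 tilt [0.0001 0.    ] F [-1.3  0.6  4.7] grip mm 50.1 q [ 0.26 -0.24  2.13  0.    1.25  1.29]
turn -0.0 or 180.0 | shift after turn (units) [-0.022 -0.006  0.006] (if no turn [-0.022 -0.006  0.006] )
```

```bash
python3 -m pendant '[0,0,-0.2,0,42, 0,0,-0.6,0,42, 0,0,-0.8,0,42, 0,0,-0.8,-6,42, 0,0,-0.7,-10,42, 0,0,-0.2,-10.5,42, 0,0,0,-10.5,42, 0,0,0,-10.5,42, 0,0,0,-10.5,42, 0,0,0,-10.7,42]';python3 -m pendant '[0,0,0,0,42]';  python3 go.py .6096 -.1888 .0854 9.9
```

```text
t: 31.65
ee_pos: [0.4308, 0.1421, 0.2048]
eef_rot: [0.0, 0.996, 0.089, 0.0]
contact_force: [0.2, -1.1, -1.6]
grip_width: 0.534
t: 31.78
ee_pos: [0.4308, 0.1421, 0.2047]
eef_rot: [-0.0, 0.996, 0.086, 0.0]
contact_force: [-0.1, -0.9, -0.9]
grip_width: 0.537
t 31.77 ee [0.4308 0.1421 0.2047] phi 9.8 tilt [0.0003 0.0001] F [-0.1 -0.9 -0.9] grip mm 49.9 q [ 0.26 -0.38  1.91 -0.    1.61  0.09]
turn -0.1 or 179.9 | shift after turn (units) [1.987 5.945 1.99 ] (if no turn [1.993 5.943 1.99 ] )
```

```bash
python3 -m pendant '[0.15,0.45,0,0,42, 0.28,0.8,0,0,42, 0.28,0.85,0,0,42, 0.28,0.85,0,0,42, 0.28,0.85,0,0,42, 0.28,0.85,0,0,42, 0.28,0.85,0,0,42, 0.15,0.44,0,0,42, 0,0,0,0,42, 0,0,0,0,42]';  python3 go.py .6096 -.1888 .0854 9.9
python3 - <<'E'
from h import *
o=bot.get_obs();c=bot.camera("wrist");u=c["image"].copy(); e=o["ee_pos"]
for p in np.vstack([wproj(c,o,tf(boxpts(.05,.088,0,0)[::2]+[0,0,e[2]-.0064+.034],[e[0],e[1],np.radians(9.9)])),wproj(c,o,tf(boxpts(.05,.088,.079,.079),[.6096,-.1888,.1728]))]): cv2.circle(u,(int(round(p[0])),int(round(p[1]))),3,(0,0,255),1)
cv2.imwrite("pics/w7.png",u[...,::-1])
E
```

```text
t: 33.02
ee_pos: [0.609, -0.1881, 0.2043]
eef_rot: [-0.0, 0.996, 0.085, -0.0]
contact_force: [0.4, 0.1, -1.0]
grip_width: 0.535
t 33.02 ee [ 0.609  -0.1881  0.2043] phi 9.7 tilt [-0.0002  0.0002] F [ 0.4  0.1 -1. ] grip mm 49.7 q [-0.34  0.04  1.55  0.    1.56 -0.51]
turn -0.2 or 179.8 | shift after turn (units) [0.009 0.014 1.982] (if no turn [0.009 0.014 1.982] )
```

View pics/w7.png

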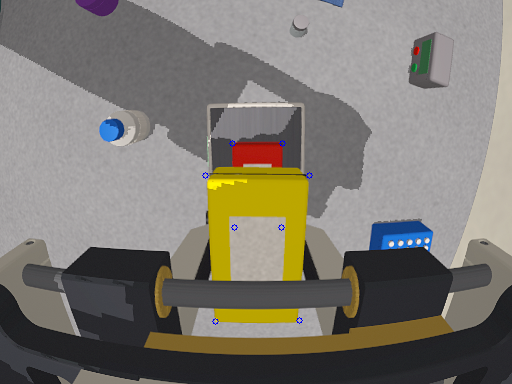

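The yellow case is held centred over red, with both outlines within 2 px of prediction. I lower it.

```bash
python3 -m pendant '[0,0,0.5,0,42, 0,0,0.6,0,42, 0,0,0.4,0,42, 0,0,0.25,0,42, 0,0,0.12,0,42, 0,0,0,0,42, 0,0,0,0,42, 0,0,0,0,42]';  python3 go.py .6096 -.1888 .0854 9.9
```

```text
t: 34.08
ee_pos: [0.6095, -0.1886, 0.0928]
eef_rot: [0.0, 0.996, 0.086, 0.0]
contact_force: [0.3, -0.1, -1.4]
grip_width: 0.536
t 34.08 ee [ 0.6095 -0.1886  0.0928] phi 9.9 tilt [ 0.001  -0.0003] F [ 0.3 -0.1 -1.4] grip mm 49.8 q [-0.34  0.1   1.67 -0.    1.37 -0.51]
turn -0.0 or 180.0 | shift after turn (units) [0.001 0.003 0.124] (if no turn [0.001 0.003 0.124] )
```

```bash
python3 -m pendant '[0,0,0.06,0,42, 0,0,0.04,0,42, 0,0,0.01,0,42, 0,0,0,0,42, 0,0,0,0,42]';  python3 go.py .6096 -.1888 .0854 9.9
```

```text
t: 34.7
ee_pos: [0.6092, -0.1886, 0.0855]
eef_rot: [0.0, 0.996, 0.086, 0.0]
contact_force: [-0.7, -0.3, -0.4]
grip_width: 0.533
t 34.7 ee [ 0.6092 -0.1886  0.0855] phi 9.9 tilt [ 0. -0.] F [-0.7 -0.3 -0.4] grip mm 49.5 q [-0.34  0.1   1.68 -0.    1.36 -0.51]
turn -0.0 or 180.0 | shift after turn (units) [0.006 0.005 0.001] (if no turn [0.006 0.005 0.001] )
```

Essentially touching. I release, retreat upwards and move aside.

```bash
python3 -m pendant '[0,0,0,0,70, 0,0,0,0,70, 0,0,0,0,70, 0,0,0,0,70, 0,0,-0.2,0,70, 0,0,-0.5,0,70, 0,0,-0.8,0,93, 0,0,-0.8,0,93, 0,0,0,0,93]'; python3 -m pendant '[-0.5,0.5,0,0,93, -0.7,0.7,0,0,93, -0.7,0.7,0,0,93, -0.7,0.7,0,0,93, -0.5,0.7,0,0,93, 0,0.5,0,0,93, 0,0,0,0,93, 0,0,0,0,93]'
python3 m1.py >/dev/null; sed -e 's/\[.385,.298,0.35\]/[.609,-.188,1.74]/' m2.py >/dev/null
python3 - <<'E'
import pickle
from h import *
cs,out=pickle.load(open("m1.pkl","rb"))
for (n,k),(t,p) in out.items(): print(n,k,[(round(x["conf"],2),np.round(x["xyz"],3).tolist()) for x in p[:2]])
for k in cs: cv2.imwrite(f"pics/f_{k}.png",cv2.resize(cs[k]["image"],(768,576),interpolation=cv2.INTER_CUBIC)[...,::-1])
for n,z,p in(("case_red",.045,[.609,-.188,1.74]),("case_yellow",.079,[.609,-.188,1.74]),("bottle_brown",.003,[.573,.204,0]),("bottle_green",.003,[.65,.198,0]),("bottle_white",0,[.44,-.15,0])):
    P=boxpts(.088,.05,z,z+.034) if "case" in n else bottlepts(z)
    t=[x["pixels"] for x in out[n,"top"][0]]
    g=proj(cs["top"],[[p[0],p[1],z+.03]])[0]
    t=[m for m in t if np.linalg.norm(np.argwhere(m).mean(0)[::-1]-g)<18]
    if t: x,f=fit([cs["top"]],[t[0]],P,p,"case" in n); print(n,np.round(x,4),round(f,3))
E
```

```text
t: 35.83
ee_pos: [0.6104, -0.1889, 0.2289]
eef_rot: [0.001, 0.996, 0.086, 0.003]
contact_force: [0.1, -0.1, -0.7]
grip_width: 0.99
t: 36.83
ee_pos: [0.4651, -0.4445, 0.2231]
eef_rot: [-0.0, 0.996, 0.086, -0.0]
contact_force: [-0.1, -0.3, -0.3]
grip_width: 0.999
case_red scene [(0.87, [0.61, -0.194, 0.042])]
case_red top [(0.31, [0.648, 0.198, 0.009])]
case_yellow scene [(0.82, [0.225, 0.289, -0.002]), (0.79, [0.61, -0.188, 0.078])]
case_yellow top [(0.59, [0.608, -0.19, 0.078])]
bottle_brown scene [(0.6, [0.572, 0.2, 0.003]), (0.49, [0.581, 0.315, 0.004])]
bottle_brown top [(0.77, [0.57, 0.206, 0.006]), (0.5, [0.607, -0.19, 0.079])]
bottle_green scene [(0.85, [0.364, 0.014, 0.0]), (0.59, [0.65, 0.199, 0.003])]
bottle_green top [(0.63, [0.567, 0.093, 0.002]), (0.57, [0.364, 0.013, -0.0])]
bottle_white scene [(0.72, [0.444, -0.156, 0.003]), (0.44, [0.573, 0.203, 0.004])]
bottle_white top [(0.63, [0.57, 0.203, 0.001]), (0.59, [0.438, -0.151, -0.004])]
pad scene [(0.81, [0.617, 0.198, -0.003])]
pad top [(0.66, [0.612, 0.198, -0.002])]
rack scene []
rack top [(0.7, [0.609, -0.188, -0.0]), (0.68, [0.56, 0.094, 0.0])]
block scene [(0.64, [0.58, 0.312, 0.004])]
block top [(0.88, [0.582, 0.312, 0.004])]
warmer scene [(0.92, [0.611, -0.19, 0.003])]
warmer top [(0.76, [0.61, -0.187, 0.0])]
case_red [ 0.6069 -0.1849  1.7497] 0.849
case_yellow [ 0.6108 -0.1884  1.7242] 0.041
bottle_brown [0.574 0.206] 0.135
bottle_green [0.6493 0.1993] 0.061
bottle_white [ 0.4443 -0.1527] 0.169
```

View pics/f_top.png

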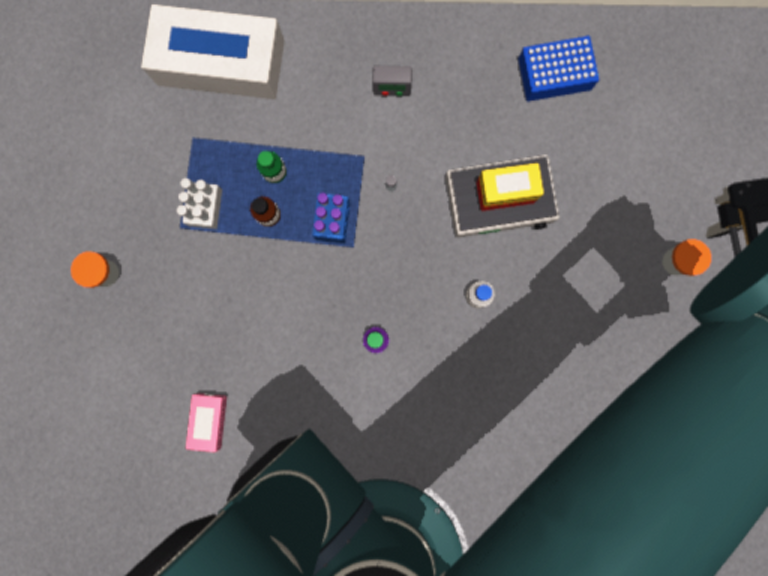

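View pics/f_scene.png

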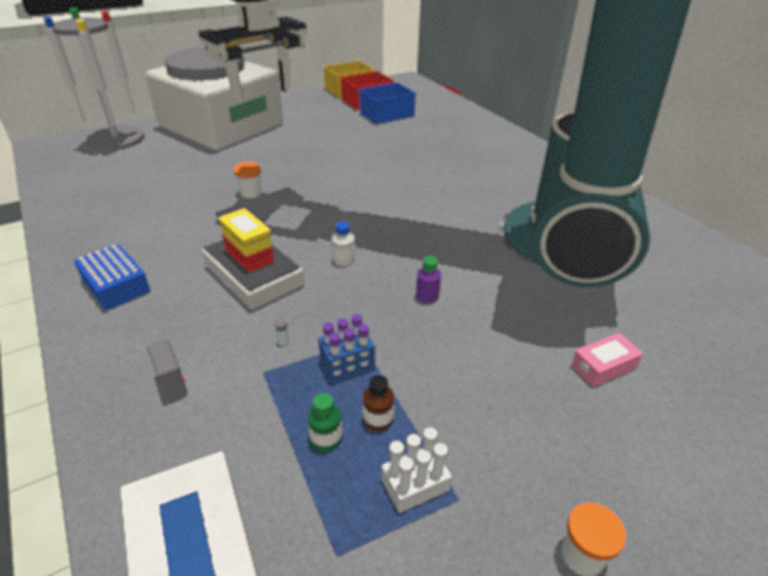

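Both views show red and yellow stacked mid-warmer, at (511,185) in the top view. Brown is at (264,209), midway between the racks, and green at (270,163), behind it. White has not moved, and the arm is clear.

```bash
python3 -c "
from rig import bot
print(bot.job_done())"
```

```text
the job is handed in; nothing more can be done
None
```

I set out the bench as asked and handed the job in after about 40 s of robot time. The hand-in gives no verdict, so the results below rest on my own last checks.

| Item | Last check |
|---|---|
| Yellow case | Fit puts it at (0.611, -0.188), within about 2 mm of where red was released and about 1° off the warmer's long side. |
| Red case | It was released at (0.610, -0.189), about 3 mm from the fitted warmer centre of (0.609, -0.186). |
| Brown bottle | Fit puts it at (0.574, 0.206), within 2–3 mm of the midpoint between the racks. |
| Green bottle | Fit puts it at (0.649, 0.199), about 76 mm centre to centre from brown, so roughly 34 mm clear. |
| White bottle | It reads within about 2 mm of its starting position. |

All the bottles stand upright, and the arm is clear of everything. Wrist forces at the end of each move never exceeded about 5 N.

**Checks that failed or disagreed:**
- With yellow on top, the final top-view outline fit for red was unusable. I went by the wrist picture taken before stacking and by the scene view, which puts red at y = -0.194, about 5 mm from the release point.
- The networks reported a few false or look-alike detections, such as purple for green and pink for yellow. I ruled these out from the pictures.

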